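# Find the check-weight case that rattles and hold it over the inspection tray

### The arm

A 6-joint arm with a two-finger parallel gripper is mounted at the origin on a cart in front of the work surface, level with it; the furniture and walls round the work are solid. World frame = base frame: x ahead of the robot, y to its left, z up, the work surface at z = 0. Lengths are in mm, angles in rad, forces in N, time in s.
With the tool pointing down it reaches from about 275 to 750 mm from the base axis. Payload 10.2 kg.
Tool frame: the origin (TCP) lies between the finger pads; the fingertips stand 11 mm ahead of it and the grasp point (between the pads) lies 8 mm behind it; z points along the fingers, y is the line along which they close (so a half turn about z gives the same grasp; the last joint's range is limited). The gripper opens to 85 mm and grips with 20 to 120 N. Pads are 22 mm wide; open, the fingers measure 114 mm over their backs; the gripper's body (76 mm by 85 mm) begins 54 mm behind the grasp point. The pads swing forward as they close: fully open they stand 13 mm farther back than shut.
Start: joints at [1.117, 0.313, 1.498, -0, 1.331, -0.223], TCP at [120.11, 511.082, 242.294] pointing down, gripper open.
Joint ranges: [-2.94, 2.94], [-0.97, 2.17], [0.19, 2.56], [-1.23, 4.37], [0.02, 3.11], [-2.88, 2.88]. Speed limits (rad/s): [2.39, 2.39, 3.01, 3.14, 3.14, 3.14].

### API

Orientations are given as a unit quaternion [w, x, y, z].
In Python, from rig import sense, eyes, finish_job gives the robot as it stands.
- The arm moves only by the shell command python3 -m jog 'ROWS' [FORCE]. ROWS is JSON, a list of rows, each a list of 7 numbers: the shift along the tool's x, y, z in m, then the turn, a rotation vector about the tool's x, y, z in rad, then the finger opening in m, from 0 to 0.0854. In form: [[dx, dy, dz, rx, ry, rz, gripper], ...]. A call has 1 to 5 rows; each row shifts and turns the commanded pose from where the row before left it, along the tool's axes as they then stand; what a row does not reach is not made up. A row lasts 1/10 s, in which the tool goes at most 50 mm and 8.59 degrees, less where a joint would pass 70% of its speed; a pose out of reach is approached as far as the arm can. A call is refused whole if a number of a shift passes 0.05 or a number of a turn 0.15, either way. A call with a gripper value outside its range is refused whole. The fingers move at their own pace and stop on an object; FORCE is the grip in N (left out, the last holds). Time passes only in rows, so rows that do not move let the fingers close. It gives the time, the measured TCP pose, the force, the opening and the grip force at its end, in the units of the state.
- sense(): the state, without advancing time (a new reading comes with each control period).
- eyes.capture(name): name is "scene" or "side" or "wrist"; returns the picture (420x560x3 uint8, red, green, blue); there is no depth.
- eyes.calibration(name): a dict with "fx", "fy", "cx", "cy" (pixels), "cam_to_world" (4x4, takes a point from camera to world coordinates); the wrist camera has in their place "mount" (4x4, takes a point from camera to tool coordinates, whose origin is the TCP and whose axes are the flange's). Camera axes: x right, y down, z forward; pixel columns grow to the right and rows downward; lengths in mm; the calibration is good to about 2 mm. A picture is of the moment at which its call begins: read the wrist's pose just before it. calibration takes no time and is no camera call.
- finish_job(): hands the job in; it is judged then, once.
The state is a dict: "time_s": time; "joints": joint angles; "dq": joint speeds; "tau": joint torques, N m; "eef_pos": TCP position; "ee_rot": TCP orientation; "force": force on the tool from outside, world axes, zero at the start; "wrist_torque": the same for the moment, N m; "grip_width": opening from 0.0 (shut) to 1.0 (fully open); "grip_force": force on a finger pad.
Only numpy, scipy, OpenCV 4.12 (cv2) and the standard library are available. Lean on these libraries where they do the work, as an engineer would, in place of code of your own. Each camera call takes 0.05 s, during which the arm holds its last target. There are 200 camera calls.

### The job

In one of the three sealed dark grey weight cases in the rack the check weight has come loose. Pick the cases up and shake or rock them end to end clear of the rack to find the one that rattles, put any silent one back down fully in a bay of the rack, and leave the other things on the bench where they are. Finish holding the rattling case still and level a hand's breadth above the middle of the steel tray, lengthwise along the tray, ready to be opened there: do not set it down or let go.

Things in the scene. Friction and masses are not known exactly. Their poses are not given: they have to be found in the camera images.
- case_a: one of three identical sealed dark grey cases, 130 mm long (own x), 56 wide (y), 54 high; origin: centre of the underside. About 0.5 kg, varying. Grip across the width. In one (another each start) a 200 g steel roller runs loose, 46 mm either way from the middle along x, when it is tipped end up 0.2 rad or shaken lengthwise; in the others the weight is fast at the middle
- case_b: one of three identical sealed dark grey cases, 130 mm long (own x), 56 wide (y), 54 high; origin: centre of the underside. About 0.5 kg, varying. Grip across the width. In one (another each start) a 200 g steel roller runs loose, 46 mm either way from the middle along x, when it is tipped end up 0.2 rad or shaken lengthwise; in the others the weight is fast at the middle
- case_c: one of three identical sealed dark grey cases, 130 mm long (own x), 56 wide (y), 54 high; origin: centre of the underside. About 0.5 kg, varying. Grip across the width. In one (another each start) a 200 g steel roller runs loose, 46 mm either way from the middle along x, when it is tipped end up 0.2 rad or shaken lengthwise; in the others the weight is fast at the middle
- case_rack: white rack fixed on the bench, 160 mm (own x) by 356 mm (own y), three bays along its y at -118, 0 and +118 mm. A case lies in a bay lengthwise along x, underside 12 mm above the bench, between corner guides 16 mm high with 2.5 mm play all round; at the long sides the middle 87 mm is free for fingers. Origin: centre of the underside, on the bench
- steel_tray: shallow open stainless tray fixed on the bench, 200 mm long (own x), 140 mm wide (own y), rim 20 mm high. Origin: centre of the underside, on the bench
- vortex_mixer: obstacle fixed on the bench between rack and tray, farther out: vortex mixer, foot 150 x 120 mm, black cup on top, 133 mm high. Origin: centre of the underside
- mini_centrifuge: obstacle fixed on the bench behind the rack: white mini centrifuge, 156 mm across, bowl 73 mm high, clear lid standing open at its far side, about 170 mm high. Origin: centre of the underside
- marker_pen: bystander, loose: white marker pen with a black cap, 137 x 13 mm, lying between rack and tray; origin: centre of the underside
- bench_timer: bystander, loose: white bench timer, 66 x 66 x 19 mm, beyond the tray; origin: centre of the underside
- tape_roll: bystander, loose: roll of tape lying flat, 82 mm across, 19 mm high, left of the rack; origin: centre of the underside
- petri_dish: bystander, loose: Petri dish, 60 mm across, 15 mm high, behind the rack's left end; origin: centre of the underside

How it is judged (in metres and radians):
On the way:
1. the case with the loose weight is shaken or rocked clear of the rack, so that the weight runs against an end wall (((height (world z) of case_a above 0.05 m and contact force between case_a_c2 and anything else above 0.15 N) or (height (world z) of case_a above 0.05 m and contact force between case_a_c3 and anything else above 0.15 N) or (height (world z) of case_b above 0.05 m and contact force between case_b_c2 and anything else above 0.15 N) or (height (world z) of case_b above 0.05 m and contact force between case_b_c3 and anything else above 0.15 N) or (height (world z) of case_c above 0.05 m and contact force between case_c_c2 and anything else above 0.15 N) or (height (world z) of case_c above 0.05 m and contact force between case_c_c3 and anything else above 0.15 N))), for 0.04 s.
At the end, for the whole second after the job is handed in: the loose-weight case is held in the fingers, underside 50 to 250 mm above the bench, middle within 45 mm of the tray's, level within 0.17 rad, lengthwise along the tray within 0.22 rad either way round, still; the other two lie fully down in rack bays (((contact force between case_a and the fingers above 2 N and contact force between case_a_c1 and anything else above 0.3 N and z of case_a in the frame of steel_tray between 0.05 and 0.25 m and horizontal distance between case_a and steel_tray below 0.045 m and angle between case_a's own z axis and vertical below 0.17 rad and angle between the x axis of case_a and the x axis of steel_tray, either way round below 0.22 rad and linear speed of case_a below 0.05 m/s and z of case_b in the frame of case_rack between 0.008 and 0.016 m and x of case_b in the frame of case_rack between -0.008 and 0.008 m and y of case_b in the frame of case_rack between -0.14 and 0.14 m and angle between each of case_b, case_c's own z axis and vertical below 0.06 rad and z of case_c in the frame of case_rack between 0.008 and 0.016 m and x of case_c in the frame of case_rack between -0.008 and 0.008 m and y of case_c in the frame of case_rack between -0.14 and 0.14 m) or (contact force between case_b and the fingers above 2 N and contact force between case_b_c1 and anything else above 0.3 N and z of case_b in the frame of steel_tray between 0.05 and 0.25 m and horizontal distance between case_b and steel_tray below 0.045 m and angle between case_b's own z axis and vertical below 0.17 rad and angle between the x axis of case_b and the x axis of steel_tray, either way round below 0.22 rad and linear speed of case_b below 0.05 m/s and z of case_a in the frame of case_rack between 0.008 and 0.016 m and x of case_a in the frame of case_rack between -0.008 and 0.008 m and y of case_a in the frame of case_rack between -0.14 and 0.14 m and angle between each of case_a, case_c's own z axis and vertical below 0.06 rad and z of case_c in the frame of case_rack between 0.008 and 0.016 m and x of case_c in the frame of case_rack between -0.008 and 0.008 m and y of case_c in the frame of case_rack between -0.14 and 0.14 m) or (contact force between case_c and the fingers above 2 N and contact force between case_c_c1 and anything else above 0.3 N and z of case_c in the frame of steel_tray between 0.05 and 0.25 m and horizontal distance between case_c and steel_tray below 0.045 m and angle between case_c's own z axis and vertical below 0.17 rad and angle between the x axis of case_c and the x axis of steel_tray, either way round below 0.22 rad and linear speed of case_c below 0.05 m/s and z of case_a in the frame of case_rack between 0.008 and 0.016 m and x of case_a in the frame of case_rack between -0.008 and 0.008 m and y of case_a in the frame of case_rack between -0.14 and 0.14 m and angle between each of case_a, case_b's own z axis and vertical below 0.06 rad and z of case_b in the frame of case_rack between 0.008 and 0.016 m and x of case_b in the frame of case_rack between -0.008 and 0.008 m and y of case_b in the frame of case_rack between -0.14 and 0.14 m))); the arm keeps its last pose, push and grip.
It fails at once if white marker pen with a black cap shoved more than 30 mm (distance of marker_pen from where it was at the start of the episode above 0.03 m).
It fails at once if white bench timer shoved more than 30 mm (distance of bench_timer from where it was at the start of the episode above 0.03 m).
It fails at once if roll of tape lying flat shoved more than 30 mm (distance of tape_roll from where it was at the start of the episode above 0.03 m).
It fails at once if Petri dish shoved more than 30 mm (distance of petri_dish from where it was at the start of the episode above 0.03 m).
It also fails if it takes over 72 s, if anything falls off the work surface, if the arm or the gripper's body presses on something with over 40 N, if the wrist force passes 120 N, or if a joint passes its speed limit or range.

## Working session

There is one attempt and no reset: what is moved stays moved. The work goes in short steps, Python scripts to look and compute and a shell command to move; the robot and the scene stay as the last step left them, time stands still between calls to the robot, and variables do not carry over. Pictures are saved under pics/ and viewed, at most 10 in all, crops included, and the job is handed in when it is done.

```bash
mkdir -p pics; ls; python3 - <<'E'
from rig import sense, eyes
import cv2,numpy as np
s=sense();print({k:np.round(v,3).tolist() for k,v in s.items()})
a=eyes.capture("scene");b=eyes.capture("side")
for n,i in(("scene",a),("side",b)):
    cv2.imwrite(f"pics/{n}.png",i[:,:,::-1]);c=eyes.calibration(n);print(n,{k:np.round(v,3).tolist() for k,v in c.items()})
print(eyes.calibration("wrist"))
E
```

```text
pics
{'time_s': 0.0, 'joints': [1.117, 0.313, 1.498, 0.0, 1.331, -0.223], 'dq': [-0.0, 0.0, -0.0, -0.001, 0.002, -0.0], 'tau': [0.001, -41.226, -25.975, -0.0, 0.004, 0.0], 'eef_pos': [119.988, 510.855, 241.739], 'ee_rot': [-0.0, 0.115, 0.993, -0.001], 'force': [0.226, -0.31, -1.146], 'wrist_torque': [-0.048, -0.009, -0.003], 'grip_force': 0.0, 'grip_width': 1.002}
scene {'fx': 452.596, 'fy': 452.596, 'cx': 281.842, 'cy': 214.132, 'cam_to_world': [[-0.306, -0.831, 0.464, -24.85], [-0.952, 0.272, -0.141, 247.17], [-0.009, -0.485, -0.874, 1194.721], [0.0, 0.0, 0.0, 1.0]]}
side {'fx': 480.941, 'fy': 480.941, 'cx': 291.3, 'cy': 214.524, 'cam_to_world': [[-0.921, -0.216, 0.325, 96.764], [-0.39, 0.544, -0.743, 1176.873], [-0.017, -0.81, -0.586, 937.329], [0.0, 0.0, 0.0, 1.0]]}
{'fx': 367.1928996052765, 'fy': 367.1928996052765, 'cx': 274.39550228873793, 'cy': 207.60735407681432, 'mount': array([[ 7.76030408e-04, -9.50652023e-01, -3.10258165e-01,
         7.90147475e+01],
       [ 9.99999661e-01,  6.52268497e-04,  5.02645204e-04,
        -6.92900009e-01],
       [-2.75469053e-04, -3.10258450e-01,  9.50652207e-01,
        -1.31512204e+02],
       [ 0.00000000e+00,  0.00000000e+00,  0.00000000e+00,
         1.00000000e+00]])}
```

View pics/scene.png

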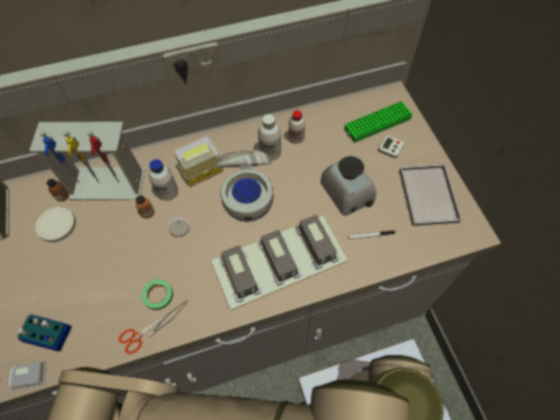

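View pics/side.png

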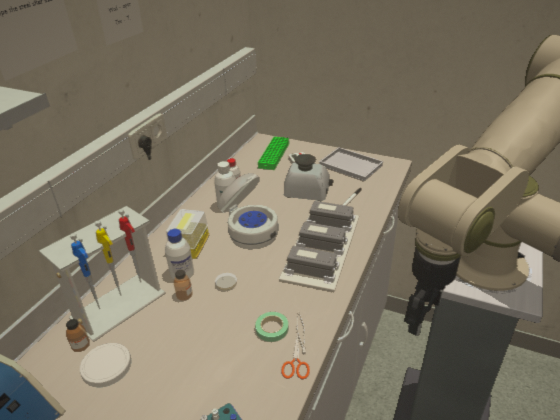

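The scene view shows three dark cases at about (238,272), (279,257) and (318,241), with the tray at (430,195). The mixer is at (350,183) and the pen at (372,235). The side view agrees with this.

```bash
cat > h.py <<'E'
import numpy as np,cv2
from rig import eyes,sense
from scipy.spatial.transform import Rotation as R
def ray(name,px,z,T=None):
    c=eyes.calibration(name);T=c["cam_to_world"] if T is None else T;T=np.array(T)
    px=np.atleast_2d(px).astype(float)
    d=np.c_[(px[:,0]-c["cx"])/c["fx"],(px[:,1]-c["cy"])/c["fy"],np.ones(len(px))]@T[:3,:3].T
    o=T[:3,3];return (o+d*((z-o[2])/d[:,2])[:,None])[:,:2]
def rect(p):
    r=cv2.minAreaRect(p.astype(np.float32));b=cv2.boxPoints(r);e=b[1]-b[0],b[2]-b[1]
    l=max(e,key=np.linalg.norm);return np.round(r[0]),np.round(sorted(r[1])),round(float(np.arctan2(l[1],l[0])),3)
E
python3 - <<'E'
from h import *
im=cv2.cvtColor(cv2.imread("pics/scene.png"),cv2.COLOR_BGR2GRAY)
# rack corners clicked & tray corners clicked
print("rack",rect(ray("scene",[[214,262],[332,220],[345,261],[226,302]],10)))
print("tray",rect(ray("scene",[[401,169],[443,166],[459,219],[416,225]],20)))
m=((im<95)*255).astype(np.uint8);r=np.zeros_like(m);r[210:300,210:348]=1;m*=r
cs,_=cv2.findContours(m,cv2.RETR_EXTERNAL,cv2.CHAIN_APPROX_NONE)
for c in cs:
    if cv2.contourArea(c)>300: print(cv2.boundingRect(c),cv2.contourArea(c),rect(ray("scene",c[:,0],66)))
for n,p,z in(("pen",[[350,237],[395,233]],6),("mixer cup",[[350,168]],133),("mixer foot",[[333,207],[365,212],[376,195]],5),("centr",[[247,194]],70),("tape",[[157,294]],10),("timer",[[391,147]],10),("petri",[[179,227]],8)): print(n,ray("scene",p,z).round())
v=cv2.imread("pics/scene.png")[150:310,200:470];cv2.imwrite("pics/crop.png",cv2.resize(v,None,fx=2.9,fy=2.9,interpolation=2))
E
```

```text
rack (array([466., 102.]), array([134., 367.]), -1.536)
tray (array([ 525., -390.]), array([133., 199.]), -0.218)
(298, 223, 38, 42) 313.0 (array([457.,  18.]), array([ 61., 140.]), 0.434)
pen [[ 472. -110.]
 [ 443. -240.]]
mixer cup [[ 621. -154.]]
mixer foot [[ 582.  -99.]
 [ 536. -184.]
 [ 581. -240.]]
centr [[668. 142.]]
tape [[473. 457.]]
timer [[ 731. -358.]]
petri [[658. 359.]]
```

View pics/crop.png

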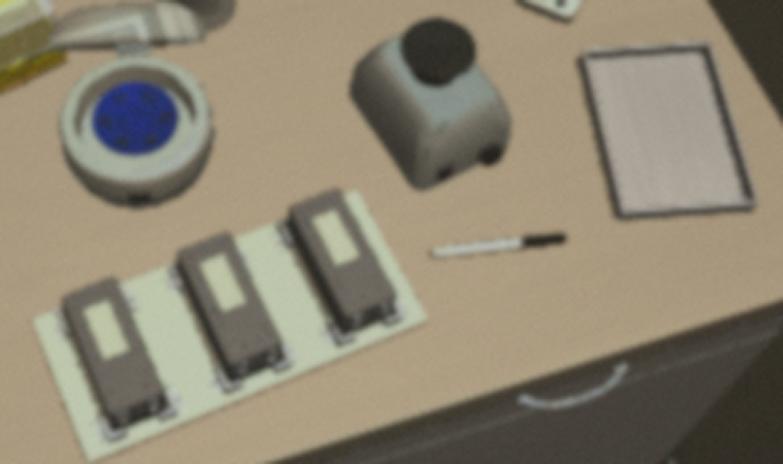

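The crop shows the case tops, with corners such as right (290,205), (340,190), (395,300) and (345,322). The rack corners are at (35,318), (362,192), (427,318) and (90,460), all in crop pixels.

```bash
python3 - <<'E'
from h import *
f=lambda p:np.array(p)/2.9+[200,150]
for n,p,z in(("L",[[64,293],[112,280],[160,392],[112,412]],66),("M",[[180,247],[230,234],[282,345],[230,368]],66),("R",[[290,205],[340,190],[395,300],[345,322]],66),("rack",[[35,318],[362,192],[427,318],[90,460]],10),("tray",[[580,50],[710,45],[752,205],[616,216]],20)):
    q=ray("scene",f(p),z);print(n,rect(q),q.mean(0).round(),q.round().tolist())
for n,p,z in(("Ls",[[312,257]],66),("Ms",[[322,233]],66),("Rs",[[332,211]],66),("rackS",[[283,272],[334,286],[361,213],[310,203]],10),("trayS",[[320,163],[353,150],[382,161],[353,178]],20)):
    q=ray("side",p,z);print(n,q.mean(0).round(),q.round().tolist())
E
```

```text
L (array([454., 227.]), array([ 47., 128.]), 0.097) [453. 227.] [[515.0, 256.0], [514.0, 209.0], [393.0, 197.0], [388.0, 244.0]]
M (array([463., 108.]), array([ 53., 133.]), 0.062) [463. 109.] [[528.0, 138.0], [526.0, 88.0], [402.0, 78.0], [396.0, 130.0]]
R (array([474.,  -7.]), array([ 52., 133.]), 0.064) [474.  -7.] [[538.0, 23.0], [539.0, -29.0], [412.0, -38.0], [406.0, 15.0]]
rack (array([464., 106.]), array([155., 355.]), -1.479) [465. 107.] [[525.0, 290.0], [558.0, -63.0], [406.0, -74.0], [370.0, 275.0]]
tray (array([ 527., -388.]), array([141., 203.]), -0.259) [ 528. -388.] [[644.0, -346.0], [606.0, -482.0], [416.0, -430.0], [447.0, -294.0]]
Ls [449. 235.] [[449.0, 235.0]]
Ms [460. 124.] [[460.0, 124.0]]
Rs [469.   7.] [[469.0, 7.0]]
rackS [469.  88.] [[525.0, 265.0], [373.0, 264.0], [401.0, -92.0], [578.0, -85.0]]
trayS [ 522. -383.] [[635.0, -336.0], [548.0, -482.0], [419.0, -437.0], [486.0, -278.0]]
```

```bash
cat > st.py <<'E'
from h import *
import sys
# usage: st.py x y z yaw(tool x angle+pi)  -> tool-frame shift remaining
s=sense();r=R.from_quat(np.roll(s["ee_rot"],-1));M=r.as_matrix();p=np.array(s["eef_pos"])
print("t",round(s["time_s"],2),"p",p.round(1),"yaw",round(float(np.arctan2(-M[1,0],-M[0,0])),3),"tilt xz",M[2,0].round(3),M[2,1].round(3),"F",np.round(s["force"],1),"T",np.round(s["wrist_torque"],3),"w",round(s["grip_width"],3),"gf",round(s["grip_force"],1))
if len(sys.argv)>3:
    print("shift",(M.T@(np.array(sys.argv[1:4],float)-p)).round(1))
E
python3 -m jog '[[0,0,0,0,0,-0.107,0.0854],[0,0,0,0,0,-0.107,0.0854],[0,0,0,0,0,-0.107,0.0854],[0,0,0,0,0,0,0.0854]]' 80
python3 -m jog '[[-0.03,-0.031,0,0,0,0,0.0854],[-0.03,-0.031,0,0,0,0,0.0854],[-0.03,-0.031,0,0,0,0,0.0854],[-0.03,-0.031,0,0,0,0,0.0854],[-0.03,-0.031,0,0,0,0,0.0854]]'
python3 -m jog '[[-0.03,-0.031,0,0,0,0,0.0854],[-0.03,-0.031,0,0,0,0,0.0854],[-0.03,-0.031,0,0,0,0,0.0854],[-0.03,-0.031,0,0,0,0,0.0854],[-0.03,-0.031,0,0,0,0,0.0854]]'
python3 -m jog '[[0,0,0,0,0,0,0.0854],[0,0,0,0,0,0,0.0854],[0,0,0,0,0,0,0.0854]]'
python3 st.py 453 225 200
python3 - <<'E'
from h import *
cv2.imwrite("pics/w1.png",eyes.capture("wrist")[:,:,::-1])
E
```

```text
time_s: 0.5
eef_pos: [120.0, 511.0, 242.0]
ee_rot: [-0.0, -0.046, 0.999, -0.0]
force: [-0.4, 0.3, 0.2]
grip_width: 1.002
grip_force: 0.0
time_s: 1.0
eef_pos: [284.4, 368.9, 242.3]
ee_rot: [-0.0, -0.044, 0.999, -0.0]
force: [0.0, 0.5, -0.6]
grip_width: 1.004
grip_force: 0.0
time_s: 1.5
eef_pos: [447.9, 227.9, 242.3]
ee_rot: [-0.0, -0.043, 0.999, 0.0]
force: [0.7, 0.1, 0.2]
grip_width: 0.998
grip_force: 0.0
time_s: 1.8
eef_pos: [446.2, 229.9, 242.2]
ee_rot: [-0.0, -0.045, 0.999, 0.0]
force: [-0.4, 0.5, 0.4]
grip_width: 1.004
grip_force: 0.0
t 1.8 p [446.2 229.9 242.2] yaw 0.09 tilt xz 0.0 0.0 F [-0.4  0.5  0.4] T [-0.036  0.041 -0.025] w 1.004 gf 0.0
shift [-6.4 -5.5 42.2]
```

View pics/w1.png

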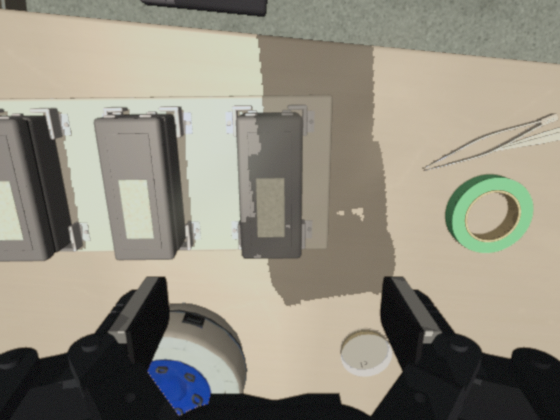

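The wrist view shows the left case top at (240–302, 112–258), the middle case top at about (95–175, 118–260), and the rack's left edge at x≈330. The gripper is aligned with the case.

```bash
python3 - <<'E'
from h import *
s=sense();M=np.eye(4);M[:3,:3]=R.from_quat(np.roll(s["ee_rot"],-1)).as_matrix();M[:3,3]=s["eef_pos"]
T=M@eyes.calibration("wrist")["mount"]
for n,p,z in(("L",[[238,114],[300,114],[301,258],[242,258]],66),("M",[[94,121],[163,119],[175,256],[113,260]],66),("rackedge",[[331,97],[328,249]],8)):
    q=ray("wrist",p,z,T);print(n,rect(q),q.round(1).tolist())
E
```

```text
L (array([452., 227.]), array([ 54., 129.]), 0.091) [[390.1, 194.5], [385.5, 244.8], [513.7, 260.3], [518.7, 206.0]]
M (array([466., 111.]), array([ 58., 127.]), 0.087) [[406.4, 77.4], [399.7, 133.7], [522.3, 144.4], [531.6, 87.3]]
rackedge (array([449., 286.]), array([  0., 158.]), -3.023) [[370.6, 276.8], [528.0, 295.5]]
```

```bash

python3 -m jog '[[-0.006,-0.003,0.05,0,0,0,0.0854],[0,0,0.05,0,0,0,0.0854],[0,0,0.04,0,0,0,0.0854],[0,0,0.03,0,0,0,0.0854],[0,0,0.02,0,0,0,0.0854]]'
python3 -m jog '[[0,0,0.016,0,0,0,0.0854],[0,0,0,0,0,0,0.0854],[0,0,0,0,0,0,0.0854]]' >/dev/null
python3 st.py 452 227 36
python3 -m jog '[[0,0,0,0,0,0,0.04],[0,0,0,0,0,0,0.04],[0,0,0,0,0,0,0.04],[0,0,0,0,0,0,0.04],[0,0,0,0,0,0,0.04]]' 80
python3 -m jog '[[0,0,0,0,0,0,0.04],[0,0,0,0,0,0,0.04],[0,0,0,0,0,0,0.04]]'
python3 st.py
```

```text
time_s: 2.35
eef_pos: [451.4, 227.6, 50.8]
ee_rot: [-0.001, -0.046, 0.999, -0.0]
force: [-0.3, 0.6, 1.1]
grip_width: 1.0
grip_force: 0.0
t 2.65 p [452.9 227.6  37.4] yaw 0.091 tilt xz -0.0 0.0 F [-0.3  0.8  0.6] T [-0.067 -0.041  0.036] w 0.999 gf 0.0
shift [ 0.9 -0.5  1.4]
time_s: 3.15
eef_pos: [453.5, 227.2, 37.9]
ee_rot: [0.001, -0.045, 0.999, 0.0]
force: [-1.7, 0.3, 8.0]
grip_width: 0.641
grip_force: 86.0
time_s: 3.45
eef_pos: [453.5, 227.2, 37.9]
ee_rot: [0.001, -0.045, 0.999, 0.0]
force: [-2.8, -0.1, 7.4]
grip_width: 0.645
grip_force: 86.0
t 3.45 p [453.5 227.2  37.9] yaw 0.09 tilt xz -0.002 0.0 F [-2.8 -0.1  7.4] T [0.061 0.276 0.117] w 0.645 gf 86.0
```

```bash

python3 -m jog '[[0,0,-0.02,0,0,0,0.04],[0,0,-0.04,0,0,0,0.04],[0,0,-0.04,0,0,0,0.04],[0,0,-0.03,0,0,0,0.04],[0,0,0,0,0,0,0.04]]'>/dev/null
python3 st.py
python3 -m jog '[[0,0,0,0,0.1,0,0.04],[0,0,0,0,0.15,0,0.04],[0,0,0,0,0.1,0,0.04],[0,0,0,0,0,0,0.04],[0,0,0,0,0,0,0.04]]'>/dev/null
python3 -m jog '[[0,0,0,0,0,0,0.04],[0,0,0,0,0,0,0.04]]'>/dev/null
python3 st.py
python3 -m jog '[[0,0,0,0,-0.1,0,0.04],[0,0,0,0,-0.15,0,0.04],[0,0,0,0,-0.1,0,0.04],[0,0,0,0,0,0,0.04],[0,0,0,0,0,0,0.04]]'>/dev/null
python3 st.py
python3 -m jog '[[0,0,0,0,0,0,0.04]]'>/dev/null;python3 st.py
python3 -m jog '[[0,0,0,0,-0.1,0,0.04],[0,0,0,0,-0.15,0,0.04],[0,0,0,0,-0.1,0,0.04],[0,0,0,0,0,0,0.04],[0,0,0,0,0,0,0.04]]'>/dev/null
python3 -m jog '[[0,0,0,0,0,0,0.04],[0,0,0,0,0,0,0.04]]'>/dev/null
python3 st.py
python3 -m jog '[[0,0,0,0,0.1,0,0.04],[0,0,0,0,0.15,0,0.04],[0,0,0,0,0.1,0,0.04],[0,0,0,0,0,0,0.04],[0,0,0,0,0,0,0.04]]'>/dev/null
python3 st.py
python3 -m jog '[[0,0,0,0,0,0,0.04]]'>/dev/null;python3 st.py
```

```text
t 3.95 p [454.4 227.4 170.5] yaw 0.09 tilt xz -0.007 0.001 F [-0.3 -0.3 -5.6] T [-0.006 -0.116  0.033] w 0.647 gf 88.4
t 4.65 p [452.5 227.  166.9] yaw 0.091 tilt xz 0.342 0.0 F [-0.4 -0.1 -4.9] T [-0.017 -0.395  0.024] w 0.646 gf 88.5
t 5.15 p [452.7 227.  167.3] yaw 0.09 tilt xz 0.001 0.0 F [-0.4 -0.5 -4.3] T [-0.064 -0.015  0.012] w 0.648 gf 88.4
t 5.25 p [453.4 226.9 166.8] yaw 0.09 tilt xz 0.001 -0.0 F [ 0.5 -0.5 -4.8] T [ 0.028 -0.03   0.008] w 0.645 gf 88.4
t 5.95 p [453.7 226.9 166.7] yaw 0.09 tilt xz -0.342 -0.0 F [-0.   0.6 -4.9] T [-0.091  0.419  0.054] w 0.642 gf 88.4
t 6.45 p [453.2 226.9 166.2] yaw 0.09 tilt xz -0.001 -0.0 F [-0.3 -0.6 -4. ] T [-0.055  0.053 -0.033] w 0.644 gf 88.5
t 6.55 p [452.5 227.  166.6] yaw 0.09 tilt xz -0.001 -0.0 F [ 0.8  0.2 -5.2] T [-0.009  0.038 -0.034] w 0.647 gf 88.5
```

```bash
cat > tq.py <<'E'
from h import *
s=sense();M=R.from_quat(np.roll(s["ee_rot"],-1)).as_matrix();print(round(float(-(np.array(s["wrist_torque"])@M[:,1])),3),end=" ")
E
r(){ python3 tq.py; }
python3 -m jog '[[0,0,0,0,0,0,0.04]]'>/dev/null;r
python3 -m jog '[[0,0,0,0,0,0,0.04]]'>/dev/null;r
python3 -m jog '[[0,0,0,0,0,0,0.04]]'>/dev/null;r
python3 -m jog '[[0,0,0,0,0,0,0.04]]'>/dev/null;r
python3 -m jog '[[0,0,0,0,0,0,0.04]]'>/dev/null;r;echo
python3 -m jog '[[0,0,0,0,0.1,0,0.04],[0,0,0,0,0.15,0,0.04],[0,0,0,0,0.1,0,0.04],[0,0,0,0,0,0,0.04],[0,0,0,0,0,0,0.04]]'>/dev/null
python3 -m jog '[[0,0,0,0,-0.1,0,0.04],[0,0,0,0,-0.15,0,0.04],[0,0,0,0,-0.1,0,0.04],[0,0,0,0,0,0,0.04],[0,0,0,0,0,0,0.04]]'>/dev/null
python3 -m jog '[[0,0,0,0,0,0,0.04]]'>/dev/null;r
python3 -m jog '[[0,0,0,0,0,0,0.04]]'>/dev/null;r
python3 -m jog '[[0,0,0,0,0,0,0.04]]'>/dev/null;r
python3 -m jog '[[0,0,0,0,0,0,0.04]]'>/dev/null;r
python3 -m jog '[[0,0,0,0,0,0,0.04]]'>/dev/null;r;echo
python3 st.py 454 227 37.5
```

```text
0.054 0.035 -0.0 0.015 0.001 
0.02 -0.004 -0.016 -0.021 0.017 
t 8.55 p [453.1 226.9 166.6] yaw 0.09 tilt xz 0.0 -0.0 F [ 0.4 -0.2 -4.7] T [-0.032 -0.019  0.041] w 0.646 gf 88.5
shift [ -1.    0.  129.1]
```

The mean torque differs by only about 0.02 N m between the two ends, so the left case is silent. I'll put it back in its bay.

```bash

python3 -m jog '[[-0.001,0,0.05,0,0,0,0.04],[0,0,0.04,0,0,0,0.04],[0,0,0.02,0,0,0,0.04],[0,0,0.01,0,0,0,0.04],[0,0,0.005,0,0,0,0.04]]' >/dev/null
python3 -m jog '[[0,0,0.003,0,0,0,0.04],[0,0,0.001,0,0,0,0.04],[0,0,0,0,0,0,0.04]]'
python3 st.py 453.5 227 37.5
```

```text
time_s: 9.35
eef_pos: [454.4, 227.1, 38.5]
ee_rot: [0.001, -0.045, 0.999, 0.0]
force: [-0.8, 0.8, -4.1]
grip_width: 0.642
grip_force: 89.7
t 9.35 p [454.4 227.1  38.5] yaw 0.09 tilt xz -0.001 0.0 F [-0.8  0.8 -4.1] T [-0.048 -0.02  -0.015] w 0.642 gf 89.7
shift [ 0.9 -0.1  1. ]
```

```bash

python3 -m jog '[[0.001,0,0.002,0,0,0,0.04],[0,0,0,0,0,0,0.04],[0,0,0,0,0,0,0.0854],[0,0,0,0,0,0,0.0854],[0,0,0,0,0,0,0.0854]]'
python3 st.py
python3 -m jog '[[0,0,-0.02,0,0,0,0.0854],[0,0,-0.04,0,0,0,0.0854],[0,0,-0.04,0,0,0,0.0854],[0,-0.04,0,0,0,0,0.0854],[0,-0.04,0,0,0,0,0.0854]]' >/dev/null
python3 -m jog '[[0,-0.038,0,0,0,0,0.0854],[0,0,0,0,0,0,0.0854],[0,0,0,0,0,0,0.0854]]' >/dev/null
python3 st.py 464.5 109.5 36.5
python3 - <<'E'
from h import *
s=sense();M=np.eye(4);M[:3,:3]=R.from_quat(np.roll(s["ee_rot"],-1)).as_matrix();M[:3,3]=s["eef_pos"]
a=eyes.capture("scene")[:,:,::-1][200:310,200:360];cv2.imwrite("pics/s2.png",cv2.resize(a,None,fx=4.5,fy=4.5,interpolation=2))
E
```

```text
time_s: 9.85
eef_pos: [453.2, 227.0, 36.0]
ee_rot: [0.0, -0.045, 0.999, 0.0]
force: [1.2, -0.3, -1.1]
grip_width: 1.003
grip_force: 0.0
t 9.85 p [453.2 227.   36. ] yaw 0.09 tilt xz -0.001 0.0 F [ 1.2 -0.3 -1.1] T [ 0.045 -0.028  0.043] w 1.003 gf 0.0
t 10.65 p [463.7 109.1 135.8] yaw 0.089 tilt xz -0.0 0.0 F [ 0.6 -0.7  0.7] T [-0.007 -0.001  0.015] w 0.997 gf 0.0
shift [-0.8  0.3 99.3]
```

View pics/s2.png

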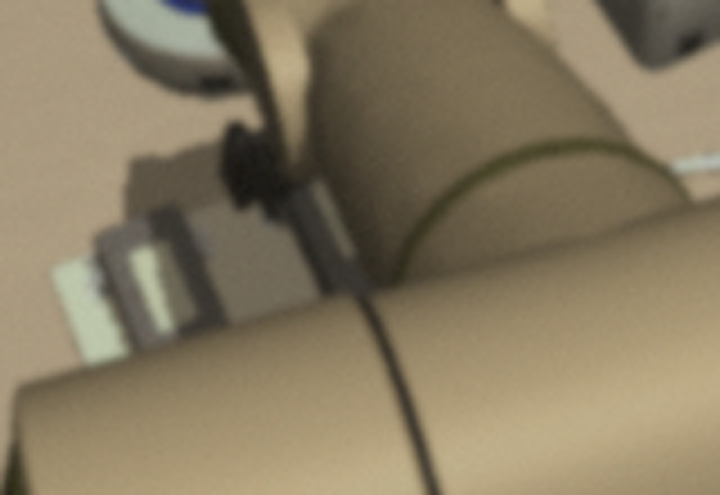

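The left case is back in its bay at about (150,270) in the crop, and the arm hides the rest. Next is the middle case.

```bash
r(){ python3 tq.py; }
python3 -m jog '[[0,0,0.05,0,0,0,0.0854],[0,0,0.03,0,0,0,0.0854],[0,0,0.018,0,0,0,0.0854],[0,0,0,0,0,0,0.0854],[0,0,0,0,0,0,0.0854]]' >/dev/null
python3 st.py
python3 -m jog '[[0,0,0,0,0,0,0.04],[0,0,0,0,0,0,0.04],[0,0,0,0,0,0,0.04],[0,0,0,0,0,0,0.04],[0,0,0,0,0,0,0.04]]' >/dev/null
python3 st.py
python3 -m jog '[[0,0,-0.02,0,0,0,0.04],[0,0,-0.04,0,0,0,0.04],[0,0,-0.04,0,0,0,0.04],[0,0,-0.03,0,0,0,0.04],[0,0,0,0,0,0,0.04]]'>/dev/null
python3 st.py
python3 -m jog '[[0,0,0,0,-0.1,0,0.04],[0,0,0,0,-0.15,0,0.04],[0,0,0,0,-0.1,0,0.04],[0,0,0,0,0,0,0.04],[0,0,0,0,0,0,0.04]]'>/dev/null
python3 -m jog '[[0,0,0,0,0.1,0,0.04],[0,0,0,0,0.15,0,0.04],[0,0,0,0,0.1,0,0.04],[0,0,0,0,0,0,0.04],[0,0,0,0,0,0,0.04]]'>/dev/null
python3 -m jog '[[0,0,0,0,0,0,0.04]]'>/dev/null;r
python3 -m jog '[[0,0,0,0,0,0,0.04]]'>/dev/null;r
python3 -m jog '[[0,0,0,0,0,0,0.04]]'>/dev/null;r
python3 -m jog '[[0,0,0,0,0,0,0.04]]'>/dev/null;r
python3 -m jog '[[0,0,0,0,0.1,0,0.04],[0,0,0,0,0.15,0,0.04],[0,0,0,0,0.1,0,0.04],[0,0,0,0,0,0,0.04],[0,0,0,0,0,0,0.04]]'>/dev/null
python3 -m jog '[[0,0,0,0,-0.1,0,0.04],[0,0,0,0,-0.15,0,0.04],[0,0,0,0,-0.1,0,0.04],[0,0,0,0,0,0,0.04],[0,0,0,0,0,0,0.04]]'>/dev/null
echo;python3 -m jog '[[0,0,0,0,0,0,0.04]]'>/dev/null;r
python3 -m jog '[[0,0,0,0,0,0,0.04]]'>/dev/null;r
python3 -m jog '[[0,0,0,0,0,0,0.04]]'>/dev/null;r
python3 -m jog '[[0,0,0,0,0,0,0.04]]'>/dev/null;r;echo
python3 st.py 464 109 37
```

```text
t 11.2 p [463.8 110.2  38.2] yaw 0.091 tilt xz -0.0 0.0 F [-0.2  0.5  0.4] T [-0.052  0.018  0.034] w 0.996 gf 0.0
t 11.7 p [464.3 109.6  39.1] yaw 0.09 tilt xz -0.002 -0.0 F [-2.7  1.3  7.9] T [0.208 0.285 0.191] w 0.645 gf 86.1
t 12.2 p [465.1 109.5 171.3] yaw 0.09 tilt xz -0.007 -0.001 F [ 0.3  0.  -6.1] T [ 0.031 -0.121  0.014] w 0.649 gf 88.4
0.028 0.002 -0.01 0.009 
0.021 0.006 -0.033 0.034 
t 15.0 p [463.8 109.4 167.5] yaw 0.09 tilt xz 0.001 0.0 F [-0.8 -0.1 -5.7] T [ 0.006 -0.034  0.066] w 0.643 gf 88.5
shift [ -0.3  -0.4 130.5]
```

The middle case is silent too. I'll put it back and test the right case.

```bash
r(){ python3 tq.py; }
python3 -m jog '[[0,0,0.05,0,0,0,0.04],[0,0,0.04,0,0,0,0.04],[0,0,0.02,0,0,0,0.04],[0,0,0.01,0,0,0,0.04],[0,0,0.005,0,0,0,0.04]]' >/dev/null
python3 -m jog '[[0,0,0.003,0,0,0,0.04],[0,0,0.002,0,0,0,0.04],[0,0,0.001,0,0,0,0.04],[0,0,0,0,0,0,0.04]]' >/dev/null
python3 st.py
python3 -m jog '[[0,0,0,0,0,0,0.0854],[0,0,0,0,0,0,0.0854],[0,0,0,0,0,0,0.0854],[0,0,0,0,0,0,0.0854]]' >/dev/null
python3 -m jog '[[0,0,-0.02,0,0,0,0.0854],[0,0,-0.04,0,0,0,0.0854],[0,0,-0.04,0,0,0,0.0854],[0,-0.04,0,0,0,0,0.0854],[0,-0.04,0,0,0,0,0.0854]]' >/dev/null
python3 -m jog '[[0,-0.038,0,0,0,0,0.0854],[0,0,0,0,0,0,0.0854],[0,0,0,0,0,0,0.0854]]' >/dev/null
python3 st.py 474.5 -8.5 37.5
python3 - <<'E'
from h import *
a=eyes.capture("side")[:,:,::-1][180:300,260:420];cv2.imwrite("pics/s3.png",cv2.resize(a,None,fx=4.5,fy=4.5,interpolation=2))
E
```

```text
t 15.9 p [464.3 109.4  39.1] yaw 0.09 tilt xz -0.002 -0.0 F [-8.  -0.8 15.5] T [ 0.032  1.162 -0.01 ] w 0.649 gf 92.4
t 17.1 p [474.2  -8.5 136.7] yaw 0.089 tilt xz 0.0 0.0 F [0.2 0.9 0.2] T [ 0.017  0.01  -0.002] w 0.998 gf 0.0
shift [-0.3 -0.1 99.2]
```

View pics/s3.png

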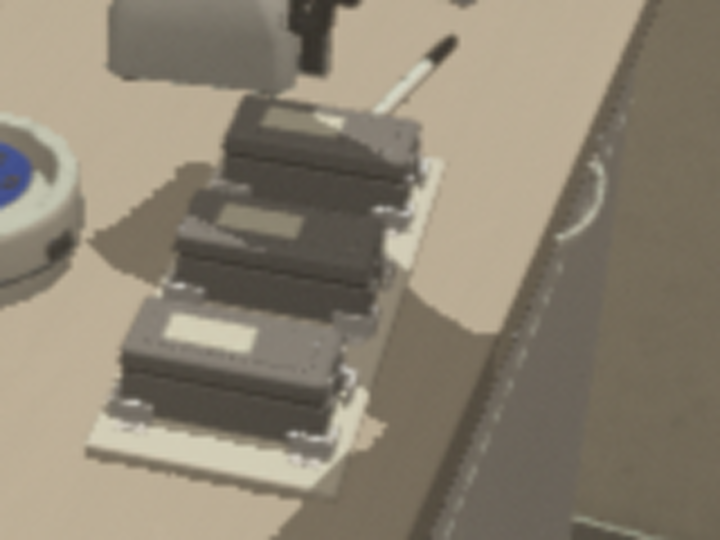

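The left (230,370) and middle (280,255) cases both look fully down between the guides. Now the right case.

```bash
r(){ python3 tq.py; }
python3 -m jog '[[0,0,0.05,0,0,0,0.0854],[0,0,0.03,0,0,0,0.0854],[0,0,0.018,0,0,0,0.0854],[0,0,0,0,0,0,0.0854],[0,0,0,0,0,0,0.0854]]' >/dev/null
python3 st.py
python3 -m jog '[[0,0,0,0,0,0,0.04],[0,0,0,0,0,0,0.04],[0,0,0,0,0,0,0.04],[0,0,0,0,0,0,0.04],[0,0,0,0,0,0,0.04]]' >/dev/null
python3 st.py
python3 -m jog '[[0,0,-0.02,0,0,0,0.04],[0,0,-0.04,0,0,0,0.04],[0,0,-0.04,0,0,0,0.04],[0,0,-0.03,0,0,0,0.04],[0,0,0,0,0,0,0.04]]'>/dev/null
python3 st.py
python3 -m jog '[[0,0,0,0,-0.1,0,0.04],[0,0,0,0,-0.15,0,0.04],[0,0,0,0,-0.1,0,0.04],[0,0,0,0,0,0,0.04],[0,0,0,0,0,0,0.04]]'>/dev/null
python3 -m jog '[[0,0,0,0,0.1,0,0.04],[0,0,0,0,0.15,0,0.04],[0,0,0,0,0.1,0,0.04],[0,0,0,0,0,0,0.04],[0,0,0,0,0,0,0.04]]'>/dev/null
python3 -m jog '[[0,0,0,0,0,0,0.04]]'>/dev/null;r
python3 -m jog '[[0,0,0,0,0,0,0.04]]'>/dev/null;r
python3 -m jog '[[0,0,0,0,0,0,0.04]]'>/dev/null;r
python3 -m jog '[[0,0,0,0,0,0,0.04]]'>/dev/null;r
python3 -m jog '[[0,0,0,0,0.1,0,0.04],[0,0,0,0,0.15,0,0.04],[0,0,0,0,0.1,0,0.04],[0,0,0,0,0,0,0.04],[0,0,0,0,0,0,0.04]]'>/dev/null
python3 -m jog '[[0,0,0,0,-0.1,0,0.04],[0,0,0,0,-0.15,0,0.04],[0,0,0,0,-0.1,0,0.04],[0,0,0,0,0,0,0.04],[0,0,0,0,0,0,0.04]]'>/dev/null
echo;python3 -m jog '[[0,0,0,0,0,0,0.04]]'>/dev/null;r
python3 -m jog '[[0,0,0,0,0,0,0.04]]'>/dev/null;r
python3 -m jog '[[0,0,0,0,0,0,0.04]]'>/dev/null;r
python3 -m jog '[[0,0,0,0,0,0,0.04]]'>/dev/null;r;echo
python3 st.py 474 -8 37
```

```text
t 17.65 p [474.5  -7.4  39.3] yaw 0.091 tilt xz -0.0 -0.0 F [0.1 0.5 0.4] T [-0.02  -0.053  0.062] w 1.001 gf 0.0
t 18.15 p [475.   -8.2  40. ] yaw 0.091 tilt xz -0.002 -0.001 F [-1.5  1.3  7.4] T [0.075 0.27  0.097] w 0.646 gf 85.9
t 18.65 p [475.7  -8.4 172.4] yaw 0.09 tilt xz -0.007 -0.003 F [-0.  -0.6 -5.1] T [-0.012 -0.02   0.037] w 0.643 gf 88.1
0.057 0.118 0.037 0.059 
-0.094 -0.078 -0.093 -0.147 
t 21.45 p [474.4  -8.1 168.5] yaw 0.09 tilt xz 0.001 0.0 F [-1.4 -0.3 -4.5] T [ 0.026  0.15  -0.008] w 0.64 gf 93.0
shift [3.000e-01 1.000e-01 1.315e+02]
```

The torque changes sign, from about +0.07 to −0.10 N m, so the right case is the one that rattles. I'll carry it to the tray, going round the near side of the mixer and above its height.

```bash

python3 -m jog '[[0.005,0,-0.03,0,0,0,0.04],[0.01,-0.015,-0.03,0,0,0,0.04],[0.012,-0.03,0,0,0,0,0.04],[0.012,-0.03,0,0,0,0,0.04],[0.012,-0.03,0,0,0,0,0.04]]'>/dev/null
python3 -m jog '[[0.012,-0.03,0,0,0,0,0.04],[0.008,-0.03,0,0,0,0,0.04],[0,-0.015,0,0,0,0.11,0.04],[0,0,0,0,0,0.11,0.04],[0,0,0,0,0,0.11,0.04]]'>/dev/null
python3 -m jog '[[0,0,0,0,0,0,0.04],[0,0,0,0,0,0,0.04]]'>/dev/null
python3 st.py 527 -388 170
```

```text
t 22.65 p [ 419.8 -193.7  228.7] yaw -0.237 tilt xz 0.0 0.0 F [ 0.8  0.4 -4.3] T [0.005 0.091 0.006] w 0.644 gf 93.1
shift [-149.8 -163.7   58.6]
```

```bash

python3 -m jog '[[0,-0.03,0,0,0,0,0.04],[-0.015,-0.035,0,0,0,0,0.04],[-0.03,-0.03,0,0,0,0,0.04],[-0.035,-0.03,0,0,0,0,0.04],[-0.035,-0.025,0.01,0,0,0,0.04]]'>/dev/null
python3 -m jog '[[-0.025,-0.014,0.02,0,0,0,0.04],[-0.01,0,0.02,0,0,0,0.04],[0,0,0.01,0,0,0,0.04],[0,0,0,0,0,0,0.04],[0,0,0,0,0,0,0.04]]'>/dev/null
python3 st.py 527 -388 170
python3 - <<'E'
from h import *
cv2.imwrite("pics/f1.png",eyes.capture("side")[:,:,::-1]);cv2.imwrite("pics/f2.png",eyes.capture("wrist")[:,:,::-1])
E
```

```text
t 23.65 p [ 526.4 -388.5  170. ] yaw -0.239 tilt xz -0.001 -0.001 F [ 0.5  0.5 -3.6] T [-0.006  0.069  0.04 ] w 0.644 gf 92.8
shift [-0.5  0.7 -0. ]
```

View pics/f1.png

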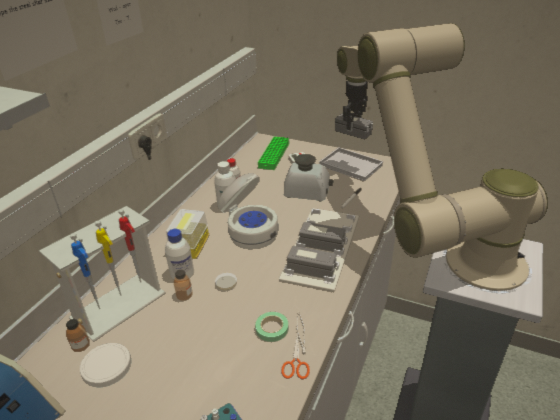

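View pics/f2.png

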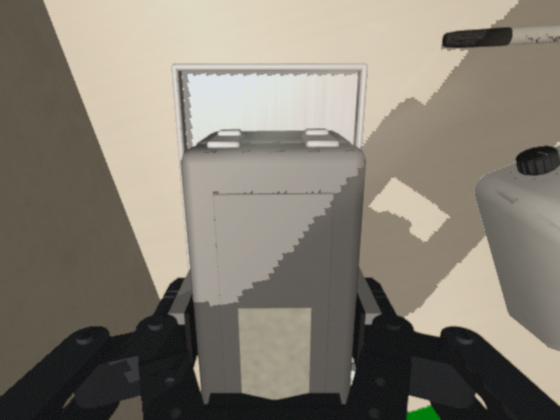

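The wrist view shows the case lined up with the tray, whose near-rim corners are at (174,65) and (367,66). The side view shows two cases in the rack and nothing disturbed. I'll do one numeric check of the offset, then hand in.

```bash
python3 - <<'E'
from h import *
from rig import finish_job
s=sense();M=np.eye(4);M[:3,:3]=R.from_quat(np.roll(s["ee_rot"],-1)).as_matrix();M[:3,3]=s["eef_pos"]
q=ray("wrist",[[174,65],[367,66]],20,M@eyes.calibration("wrist")["mount"])
d=q[1]-q[0];a=np.arctan2(d[1],d[0])-np.pi/2;c=q.mean(0)+100*np.array([np.cos(a),np.sin(a)])
e=np.linalg.norm(c-s["eef_pos"][:2]);print(q.round(),a.round(3),c.round(),e.round(1))
if e<25 and abs(a+.239)<.1: print(finish_job())
E
```

```text
[[ 418. -437.]
 [ 451. -303.]] -0.243 [ 532. -394.] 7.3
the job is handed in; nothing more can be done
None
```

The right-hand case is the one that rattles; it is held still and level over the middle of the tray, about 140 mm up and lengthwise along it. The two silent cases are back in their rack bays, and the job was handed in after about 24 s on the robot clock; no verdict came back.

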